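# Scraper back into its slotted rack

## Robot

A 6-joint arm with a two-finger parallel gripper is mounted at the origin on the work surface. World frame = base frame: x ahead of the robot, y to its left, z up, the work surface at z = 0. Lengths are in m, angles in degrees, forces in N, time in s.
With the tool pointing down it reaches from about 0.325 to 0.775 m from the base axis. Payload 5.5 kg.
Tool frame: the origin (TCP) lies on the centre line of the jaws, within the pads' length; the fingertips stand 11 mm ahead of it and the grasp point (between the pads) lies 8 mm behind it; y points along the fingers, x is the direction in which the jaws open and shut, and the axes are right-handed (so a half turn about y gives the same grasp; the last joint's range is limited). The gripper opens to 85 mm and grips with 20 to 120 N. Pads are 22 mm wide; open, the fingers measure 114 mm over their backs; the gripper's body (76 mm by 85 mm) begins 54 mm behind the grasp point. The pads swing forward as they close: fully open they stand 13 mm farther back than shut.
Start: joints at [61.266, 5.22, 70.514, -0, 104.267, -3.249], TCP at [0.258, 0.542, 0.208] pointing down, gripper open.
Joint ranges: [-164.24, 164.24], [-49.07, 125.15], [9.68, 141.18], [-86.29, 266.29], [3.28, 154.24], [-151.56, 151.56]. Speed limits (degrees/s): [147.25, 147.25, 172.46, 180, 180, 180].

## Interface

Orientations are given as [roll, pitch, yaw] about the fixed x, y, z axes, in that order (R = Rz(yaw) Ry(pitch) Rx(roll)).
In Python, from station import monitor, viewer, workorder gives the robot as it stands. The module is installed in compiled form; this text tells all that it offers.
- The arm moves only by the tool arm_command, never from a script. Its argument "targets" is a list of rows, each a list of 7 numbers: the shift along the tool's x, y, z each as a share of 50 mm, from -1 to 1, then the turn, a rotation vector about the tool's x, y, z each as a share of 4 degrees, from -1 to 1, then the gripper command: -1 is fully open, 1 is shut, values between are in proportion. A call has 1 to 20 rows; each row shifts and turns the commanded pose from where the row before left it, along the tool's axes as they then stand; what a row does not reach is not made up. A row lasts 1/10 s, in which the tool goes at most 50 mm and 8.59 degrees, less where a joint would pass 70% of its speed; a pose out of reach is approached as far as the arm can. A call with a number of a shift or a turn outside -1 to 1 is refused whole. A call with a gripper value outside its range is refused whole. The fingers move at their own pace and stop on an object; the grip force is fixed at half the most. Time passes only in rows, so rows that do not move let the fingers close. It gives the time, the measured TCP pose, the force and the opening at its end, in the units of the state.
- monitor.state(): the state, without advancing time (a new reading comes with each control period).
- viewer.grab_frame(name): name is "scene" or "top" or "wrist"; returns a dict with "image" (480x640x3 uint8, red, green, blue), "fx", "fy", "cx", "cy" (pixels), "distortion" ([k1, k2, p1, p2, k3] as OpenCV has them; the pictures are not rectified), "world_from_camera" (4x4, takes a point from camera to world coordinates). Camera axes: x right, y down, z forward; pixel columns grow to the right and rows downward; lengths in m; the calibration is good to about 2 mm. A picture is of the moment at which its call begins. There is no depth.
- workorder.hand_in(): hands the job in, once; it reports no verdict.
The state is a dict: "clock": time; "qpos": joint angles; "qvel": joint speeds; "tau": joint torques, N m; "eef_pos": TCP position; "tcp_rot": TCP orientation; "force": force on the tool from outside, world axes, zero at the start; "wrist_torque": the same for the moment, N m; "grip_width": finger opening in m.
Only numpy, scipy, OpenCV 4.12 (cv2) and the standard library are available. Lean on these libraries where they do the work, as an engineer would, in place of code of your own. Each camera call takes 0.05 s, during which the arm holds its last target.

## Task

Pick up the flat scraper that stands on edge on the open bench and put it away in the empty slotted wooden rack: blade lowered edgewise into the slot between the two cheeks and reaching right through it, handle lying level on the rack's long wooden base. Set it down rather than dropping it, let go, and leave the other two tools (the slim blade in the other rack and the stubby round-shank driver) where they are.

Things in the scene. Friction and masses are not known exactly. Their poses are not given: they have to be found in the camera images.
- scraper_mid (a point): Loose scraper, 190 g, on edge on the bench (mm). Wooden handle 105 long, 24 wide, 34 high; in line with it a steel blade 100 long, 4 thick, 30 high, upright, lower edge level with the handle's foot. Point: joint of handle and blade, on the centre line, 17 above the foot, near the centre of mass. x to the blade's tip (handle from x=-105 to 0), y across, z up. Grip the handle at about x=-30, closing along y.
- rack_slot (a point): Slot of the empty, fixed pale wood rack (mm); point at slot's middle on its floor, 12 above the bench. x along the slot, y across, z up. Two cheeks, x=-25 to 25, 34 high; gap 18 wide, from 16 up widening to 36 at the top, open at both ends. Base 80 wide, x=-195 to 35; handle (too wide for the slot) lies on it at x below -25. Scraper seats with its x along this x, its joint point at about x=-55.
- slim_mid (a point): Bystander, not to be disturbed: a flat tool with a like handle but a slim blade only 16 mm high, already put away in a second rack of the same form. This point is at its joint of handle and blade, 17 mm above its foot; x along the blade to the tip, z up.
- driver_mid (a point): Bystander, not to be disturbed: a driver with a like handle but a short round steel shank, 10 mm thick and 55 mm long, lying loose on the bench to the robot's right. This point is at its joint of handle and shank, 17 mm above its foot; x along the shank to the tip, z up.
Not all that is in view belongs to the job. Leave any blue or yellow look-alike of the part that bears rack_slot alone.

How it is judged:
By the outcome, as a careful person would: the job done as asked, in the order asked, and still so for the second after the job is handed in, with the robot touching nothing.
It also fails if it takes over 40 s, if anything falls off the work surface, if the arm or the gripper's body presses on something with over 40 N, if the wrist force passes 120 N, or if a joint passes its speed limit or range.

## Working session

There is one attempt and no reset: what is moved stays moved. The work goes in short steps, Python scripts to look and compute and a tool call to move; the robot and the scene stay as the last step left them, time stands still between calls to the robot, and variables do not carry over. Pictures are saved under pics/ and viewed, and the job is handed in when it is done.

Besides the shell and the picture viewer there is one more tool, called as name([rows], argument=value, ...), one row to a line, values as JSON. arm_command: Moves the arm, as the interface text tells. Shift numbers are shares of 50 mm and turn numbers shares of 4 degrees, none past 1 either way. Its arguments: {"type":"object","properties":{"targets":{"type":"array","items":{"type":"array","items":{"type":"number"}}}},"required":["targets"]}

```bash
mkdir -p pics
python3 - <<'E'
from station import monitor, viewer
import cv2,numpy as np
print(monitor.state())
for n in ["scene","top","wrist"]:
    f=viewer.grab_frame(n)
    cv2.imwrite(f"pics/{n}0.png",f["image"][...,::-1])
    print(n,{k:np.round(v,4).tolist() for k,v in f.items() if k!="image"})
E
```

```text
{'clock': 0.0, 'qpos': array([ 6.12669957e+01,  5.26526310e+00,  7.05813696e+01,  1.25642589e-03,
        1.04265251e+02, -3.24896023e+00]), 'qvel': array([ 0.06472119, -0.00150049,  0.10662181,  0.07206603,  0.01139284,
        0.01869272]), 'tau': array([ 9.16699501e-04, -4.58729446e+01, -4.18025351e+01,  7.20369940e-05,
        1.14634994e-02, -3.03886384e-05]), 'eef_pos': array([0.25800265, 0.54134976, 0.2070334 ]), 'tcp_rot': array([-89.99244267,   0.11163524,  64.51627168]), 'force': array([ 0.25714577, -0.06894546, -0.24006008]), 'wrist_torque': array([-0.0049176 , -0.00678125,  0.04811933]), 'grip_width': 0.08557768064875657}
scene {'fx': 602.9194, 'fy': 602.9194, 'cx': 316.7847, 'cy': 235.2144, 'distortion': [-0.1887, 0.0, 0.0, 0.0, 0.0], 'world_from_camera': [[-0.6802, 0.3765, -0.6289, 1.2558], [0.733, 0.3409, -0.5887, 0.5893], [-0.0072, -0.8614, -0.5079, 0.713], [0.0, 0.0, 0.0, 1.0]]}
top {'fx': 438.3645, 'fy': 438.3645, 'cx': 307.2387, 'cy': 247.5585, 'distortion': [-0.015, 0.0, 0.0, 0.0, 0.0], 'world_from_camera': [[0.0279, -0.9929, 0.1153, 0.3737], [-0.9995, -0.0263, 0.0154, -0.1669], [-0.0123, -0.1157, -0.9932, 1.0046], [0.0, 0.0, 0.0, 1.0]]}
wrist {'fx': 371.2807, 'fy': 371.2807, 'cx': 321.0748, 'cy': 234.7921, 'distortion': [0.003, 0.0, 0.0, 0.0, 0.0], 'world_from_camera': [[0.4297, 0.862, 0.269, 0.1902], [0.903, -0.4099, -0.1292, 0.5748], [-0.0011, 0.2984, -0.9544, 0.3728], [0.0, 0.0, 0.0, 1.0]]}
```

View pics/scene0.png

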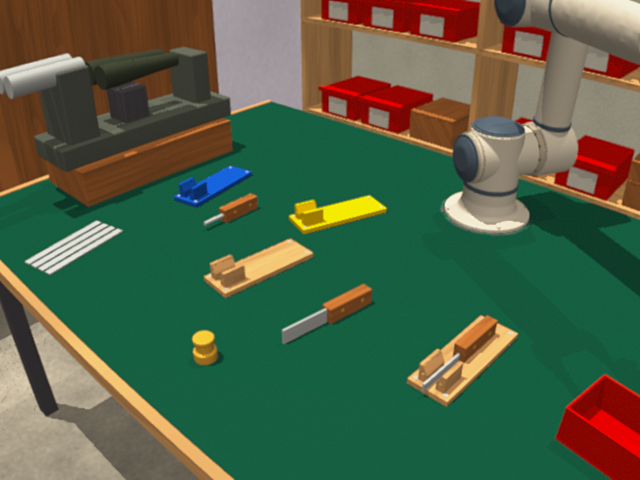

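View pics/top0.png

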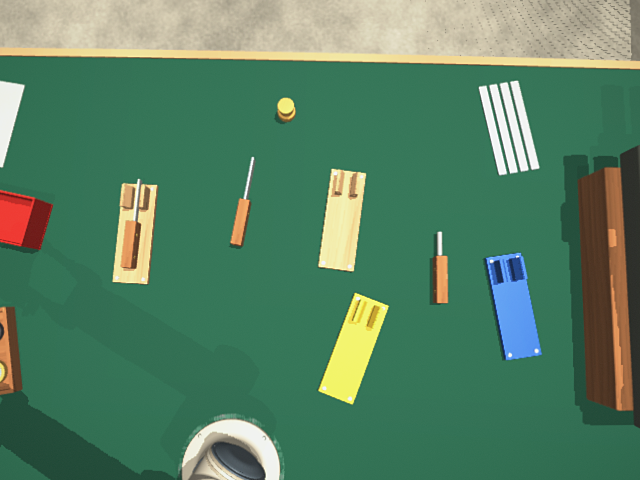

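View pics/wrist0.png

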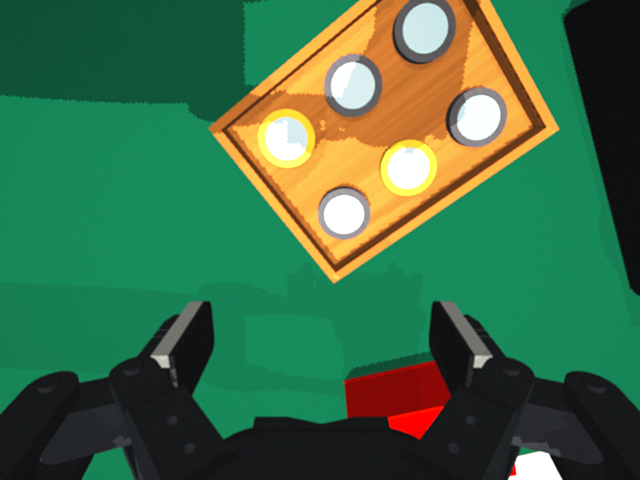

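```bash
cat > h.py <<'E'
import cv2,numpy as np
from station import monitor,viewer
def rays(f,uv):
    K=np.array([[f["fx"],0,f["cx"]],[0,f["fy"],f["cy"]],[0,0,1]])
    p=cv2.undistortPoints(np.array(uv,float).reshape(-1,1,2),K,np.array(f["distortion"])).reshape(-1,2)
    T=np.array(f["world_from_camera"]); d=np.c_[p,np.ones(len(p))]@T[:3,:3].T
    return T[:3,3],d
def plane(f,uv,z):
    o,d=rays(f,uv); return o+d*((z-o[2])/d[:,2])[:,None]
def proj(f,P):
    K=np.array([[f["fx"],0,f["cx"]],[0,f["fy"],f["cy"]],[0,0,1]])
    W=np.linalg.inv(np.array(f["world_from_camera"]))
    return cv2.projectPoints(np.array(P,float),cv2.Rodrigues(W[:3,:3])[0],W[:3,3],K,np.array(f["distortion"]))[0].reshape(-1,2)
E
python3 - <<'E'
from h import *
f=viewer.grab_frame("top"); im=f["image"]; s=viewer.grab_frame("scene")
c1=cv2.resize(im[140:290,210:390][...,::-1],None,fx=3,fy=3,interpolation=2)
c2=cv2.resize(s["image"][210:410,190:530][...,::-1],None,fx=2,fy=2,interpolation=2)
cv2.imwrite("pics/c1.png",c1);cv2.imwrite("pics/c2.png",c2)
hsv=cv2.cvtColor(im,cv2.COLOR_RGB2HSV)
for (u,v) in [(240,225),(248,180),(252,160),(343,220),(338,185),(355,187),(440,280),(130,245)]: print((u,v),im[v,u],hsv[v,u])
E
```

```text
(240, 225) [235 162 101] [ 14 145 235]
(248, 180) [255 255 255] [  0   0 255]
(252, 160) [254 254 255] [120   1 255]
(343, 220) [243 235 170] [ 27  77 243]
(338, 185) [235 207 140] [ 21 103 235]
(355, 187) [219 171 117] [ 16 119 219]
(440, 280) [237 165 102] [ 14 145 237]
(130, 245) [235 162  99] [ 14 148 235]
```

View pics/c1.png

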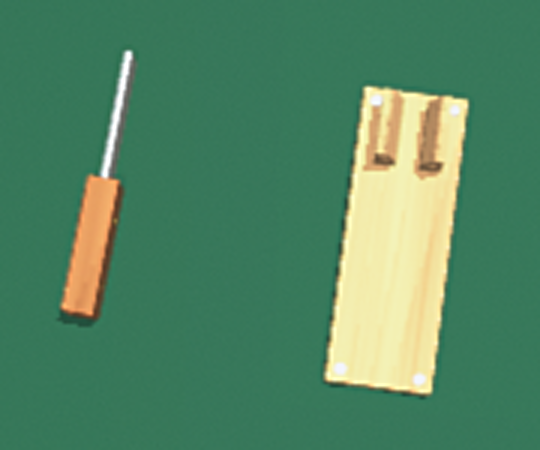

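View pics/c2.png

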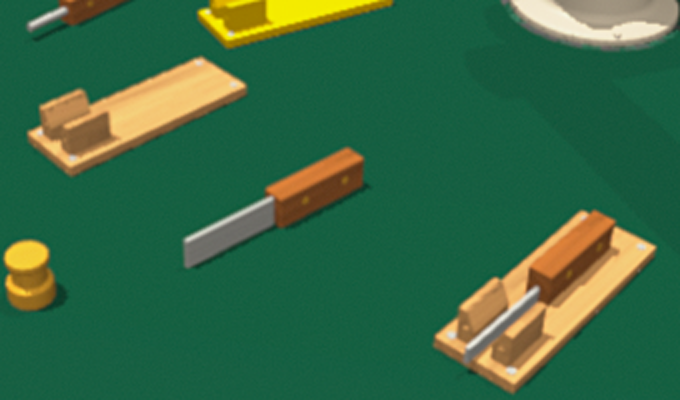

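```bash
cat > m.py <<'E'
from h import *
def rect(f,mask,z,roi,name=""):
    u0,v0,u1,v1=roi; m=np.zeros(mask.shape,np.uint8); m[v0:v1,u0:u1]=mask[v0:v1,u0:u1]
    n,l,st,_=cv2.connectedComponentsWithStats(m,connectivity=4); k=1+np.argmax(st[1:,4]); m=(l==k).astype(np.uint8)
    v,u=np.nonzero(m)
    c=[]
    for a,b in ((-.5,-.5),(-.5,.5),(.5,-.5),(.5,.5)): c.append(np.c_[u+a,v+b])
    P=plane(f,np.vstack(c),z)[:,:2]
    ctr,wh,ang=cv2.minAreaRect((P*1000).astype(np.float32))
    box=cv2.boxPoints((ctr,wh,ang))
    if wh[0]<wh[1]: ang+=90; wh=wh[::-1]
    C=plane(f,np.c_[u,v],z)[:,:2]*1000; w,V=np.linalg.eigh(np.cov(C.T)); a=V[:,1]; a*=np.sign(a[0])
    print(name,"ctr",np.round(ctr,1),"LxW",np.round(wh,1),"ang",round((ang+90)%180-90,2),"PCA",C.mean(0).round(1),round(np.degrees(np.arctan2(a[1],a[0])),2),"px",len(u))
    return m
E
python3 - <<'E'
from m import *
f=viewer.grab_frame("top"); im=f["image"]; hsv=cv2.cvtColor(im,cv2.COLOR_RGB2HSV); H,S,V=[hsv[...,i].astype(int) for i in range(3)]
ho=((H>5)&(H<22)&(S>110)&(V>205)).astype(np.uint8); ng=((H<35)).astype(np.uint8)
rect(f,ho,.034,(215,190,265,255),"handletop")
rect(f,((H<22)&(S>90)).astype(np.uint8),.017,(215,190,265,255),"handleall")
rect(f,((S<60)&(V>150)).astype(np.uint8),.030,(225,145,270,202),"bladetop")
rect(f,ng,.012,(305,150,380,285),"rack")
rect(f,ho,.034,(420,240,460,310),"driver")
# rack base top corners eyeballed from crop
print(plane(f,[[210+a/3,140+b/3] for a,b in [(364,87),(467,99),(326,380),(431,392)]],.012).round(4))
E
```

```text
handletop ctr [542.2   1.7] LxW [105.1  24.8] ang -8.51 PCA [541.6   1.8] -8.49 px 445
handleall ctr [544.   3.] LxW [111.8  32.1] ang -8.15 PCA [543.4   3.2] -8.14 px 593
bladetop ctr [644.7 -12.5] LxW [101.1   9.6] ang -8.24 PCA [644.8 -12.5] -8.38 px 129
rack ctr [ 556.5 -228.9] LxW [235.   84.8] ang -6.29 PCA [ 554.9 -228.8] -6.44 px 3544
driver ctr [ 424.8 -451. ] LxW [104.2  24.3] ang -0.32 PCA [ 424.2 -450.1] -0.0 px 479
[[ 0.6745 -0.2024  0.012 ]
 [ 0.6669 -0.2824  0.012 ]
 [ 0.446  -0.1786  0.012 ]
 [ 0.4391 -0.258   0.012 ]]
```

Run:
```python
from m import *
s=viewer.grab_frame("scene"); im=s["image"]
r=np.radians(-6.1); R=np.array([[np.cos(r),-np.sin(r)],[np.sin(r),np.cos(r)]])
P=lambda o,x,y,z:[*(np.array(o)+R@[x,y]),z]
o=(636.1,-238.8)
pts=[P(o,x,y,12) for x,y in [(35,40),(35,-40),(-195,-40),(-195,40)]]+[P(o,x,0,12) for x in(-25,25)]+[P(o,x,y,46) for x in (-25,25) for y in (-18,18)]
uv=proj(s,np.array(pts)/1000); c=im[230:310,190:330][...,::-1].copy(); c=cv2.resize(c,None,fx=5,fy=5,interpolation=2)
for u,v in uv: cv2.circle(c,(int((u-190+.5)*5),int((v-230+.5)*5)),3,(255,0,255),-1)
cv2.imwrite("pics/rk.png",c)
t=viewer.grab_frame("top");uv=proj(t,np.array(pts)/1000)
c=cv2.resize(t["image"][160:280,310:375][...,::-1],None,fx=5,fy=5,interpolation=2)
for u,v in uv: cv2.circle(c,(int((u-310+.5)*5),int((v-160+.5)*5)),2,(255,0,255),-1)
cv2.imwrite("pics/rkt.png",c)
```

```text
(no output)
```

View pics/rk.png

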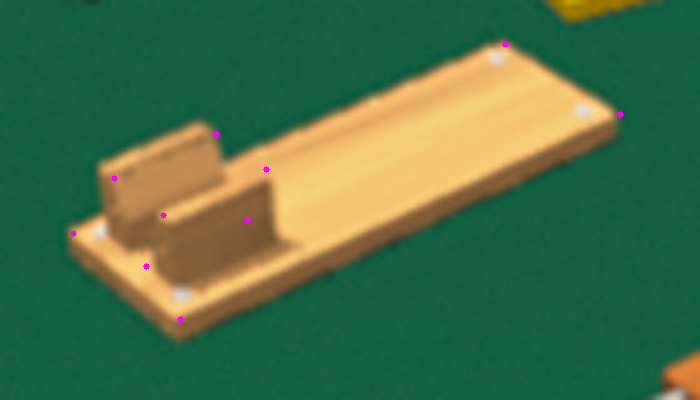

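View pics/rkt.png

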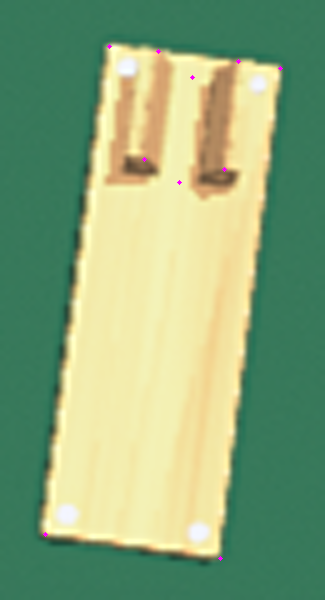

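arm_command([
  [0, -0.4, 0, 0, -0.85, 0, -1],
  [0, -0.4, 0, 0, -0.85, 0, -1],
  [0, 0, 0, 0, -0.85, 0, -1],
  [0, 0, 0, 0, -0.85, 0, -1],
  [0, 0, 0, 0, -0.86, 0, -1],
])

```text
clock: 0.9
eef_pos: [0.2582, 0.5417, 0.2484]
tcp_rot: [-90.0, -0.0, 81.7]
force: [0.4, -0.1, 0.0]
grip_width: 0.0856
```

arm_command([
  [-0.617, 0, -0.477, 0, 0, 0, -1],
  [-0.617, 0, -0.477, 0, 0, 0, -1],
  [-0.617, 0, -0.477, 0, 0, 0, -1],
  [-0.617, 0, -0.477, 0, 0, 0, -1],
  [-0.617, 0, -0.477, 0, 0, 0, -1],
  [-0.617, 0, -0.477, 0, 0, 0, -1],
  [-0.617, 0, -0.477, 0, 0, 0, -1],
  [-0.617, 0, -0.477, 0, 0, 0, -1],
  [-0.617, 0, -0.477, 0, 0, 0, -1],
  [-0.617, 0, -0.477, 0, 0, 0, -1],
  [-0.617, 0, -0.477, 0, 0, 0, -1],
  [-0.617, 0, -0.477, 0, 0, 0, -1],
  [-0.617, 0, -0.477, 0, 0, 0, -1],
  [-0.617, 0, -0.477, 0, 0, 0, -1],
  [-0.617, 0, -0.477, 0, 0, 0, -1],
  [-0.617, 0, -0.477, 0, 0, 0, -1],
  [0, 0, 0, 0, 0, 0, -1],
  [0, 0, 0, 0, 0, 0, -1],
])

```text
clock: 2.7
eef_pos: [0.5632, -0.0033, 0.2477]
tcp_rot: [-89.9, -0.0, 81.5]
force: [0.3, 0.0, -0.7]
grip_width: 0.0854
```

Run:
```python
from m import *
s=monitor.state(); print(s["eef_pos"],s["tcp_rot"])
f=viewer.grab_frame("wrist"); im=f["image"]
r=np.radians(-8.45);c,sn=np.cos(r),np.sin(r);o=np.array([593.9,-6.0])
P=lambda x,y,z:[o[0]+c*x-sn*y,o[1]+sn*x+c*y,z]
pts=[P(-105,-12,34),P(-105,12,34),P(0,12,34),P(0,-12,34),P(-30,0,34),P(100,0,30)]
uv=proj(f,np.array(pts)/1000);print(uv.round(0).tolist())
b=im[...,::-1].copy()
for u,v in uv: cv2.circle(b,(int(u),int(v)),3,(255,0,255),-1)
cv2.imwrite("pics/w1.png",b)
```

```text
[ 0.56318356 -0.0032616   0.24768374] [-8.99352463e+01 -1.51932275e-02  8.14574694e+01]
[[310.0, 120.0], [334.0, 120.0], [333.0, 224.0], [311.0, 224.0], [322.0, 196.0], [322.0, 307.0]]
```

View pics/w1.png

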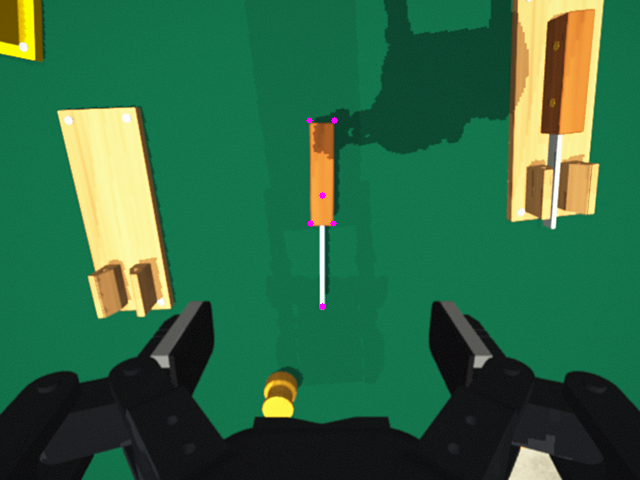

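arm_command([
  [0.036, 0.7, -0.015, 0, 0, 0, -1],
  [0, 0.7, 0, 0, 0, 0, -1],
  [0, 0.7, 0, 0, 0, 0, -1],
  [0, 0.7, 0, 0, 0, 0, -1],
  [0, 0.7, 0, 0, 0, 0, -1],
  [0, 0.4, 0, 0, 0, 0, -1],
  [0, 0.3, 0, 0, 0, 0, -1],
  [0, 0.2, 0, 0, 0, 0, -1],
  [0, 0, 0, 0, 0, 0, -1],
  [0, 0, 0, 0, 0, 0, -1],
])

```text
clock: 3.75
eef_pos: [0.5648, -0.0008, 0.0294]
tcp_rot: [-90.1, -0.0, 81.6]
force: [-0.3, -0.9, 0.2]
grip_width: 0.0852
```

arm_command([
  [-0.015, 0.12, 0, 0, 0, 0, -1],
  [0, 0.11, 0, 0, 0, 0, -1],
  [0, 0, 0, 0, 0, 0, -0.3],
  [0, 0, 0, 0, 0, 0, 0.2],
  [0, 0, 0, 0, 0, 0, 1],
  [0, 0, 0, 0, 0, 0, 1],
  [0, 0, 0, 0, 0, 0, 1],
  [0, 0, 0, 0, 0, 0, 1],
  [0, 0, 0, 0, 0, 0, 1],
  [0, 0, 0, 0, 0, 0, 1],
  [0, 0, 0, 0, 0, 0, 1],
])

```text
clock: 4.85
eef_pos: [0.5641, -0.0017, 0.0167]
tcp_rot: [-90.0, 0.0, 81.6]
force: [0.6, -0.6, -0.3]
grip_width: 0.0002
```

Run:
```python
from m import *
print(monitor.state())
f=viewer.grab_frame("wrist"); cv2.imwrite("pics/w2.png",f["image"][...,::-1])
f=viewer.grab_frame("scene"); cv2.imwrite("pics/s2.png",cv2.resize(f["image"][150:400,200:520][...,::-1],None,fx=2.3,fy=2.3,interpolation=2))
f=viewer.grab_frame("top"); cv2.imwrite("pics/t2.png",f["image"][...,::-1])
```

```text
{'clock': 4.85, 'qpos': array([-3.63131195e+00,  2.47664145e+00,  9.29144184e+01, -1.67309465e-03,
        8.46049908e+01, -8.51851232e+01]), 'qvel': array([-0.1135696 ,  0.00971941, -0.04636984,  0.0446298 ,  0.02391539,
       -0.06061451]), 'tau': array([-6.27964710e-05, -4.23854506e+01, -4.04647636e+01, -1.02870590e-04,
        7.02491125e-04,  4.87147474e-05]), 'eef_pos': array([ 0.5640737 , -0.0017402 ,  0.01670785]), 'tcp_rot': array([-9.00040752e+01,  1.32831991e-03,  8.15539685e+01]), 'force': array([ 0.60706736, -0.64662098, -0.29080035]), 'wrist_torque': array([ 0.01061853, -0.01811674, -0.00141239]), 'grip_width': 0.00019076085336116566}
```

View pics/w2.png

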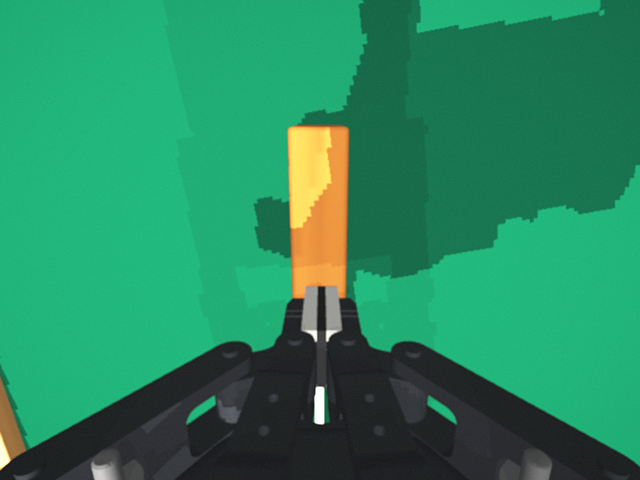

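View pics/s2.png

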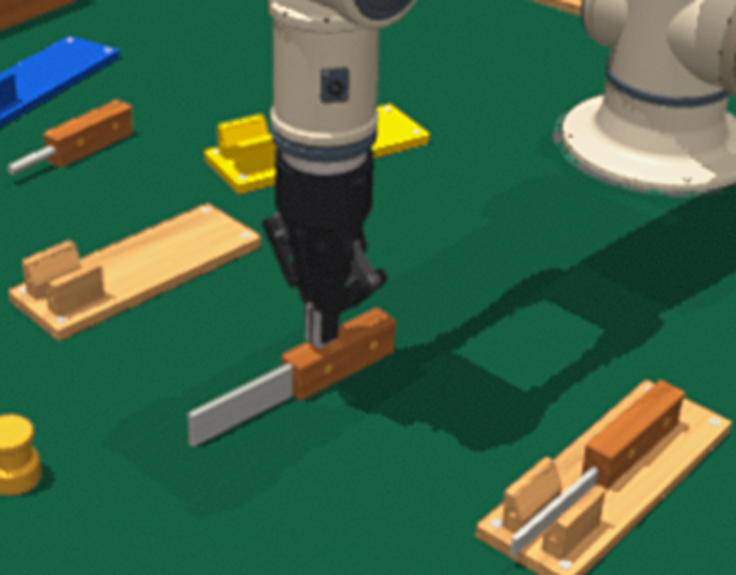

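View pics/t2.png

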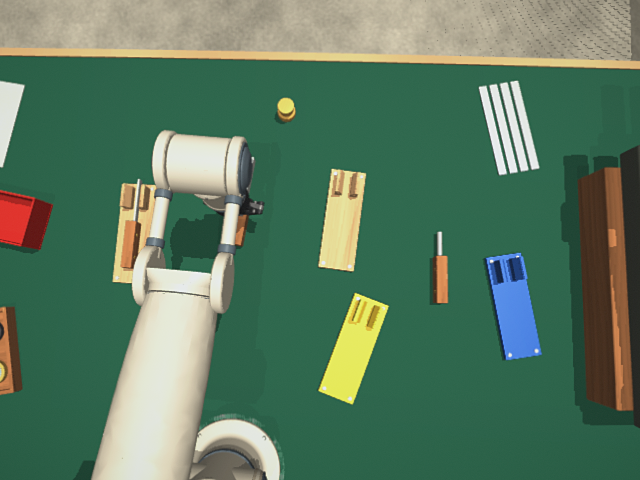

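Run:
```python
from m import *
from scipy.spatial.transform import Rotation as Ro
s=monitor.state(); p=s["eef_pos"]
w=viewer.grab_frame("wrist"); sc=viewer.grab_frame("scene")
T=np.array(w["world_from_camera"]); print(T.round(4).tolist(), (T[:3,3]-p).round(4))
Rt=Ro.from_euler('xyz',s["tcp_rot"],degrees=True).as_matrix()
print("cam in tool", (Rt.T@(T[:3,3]-p)).round(4))
for d in (-.011,0,.008,.02,.03,.04): 
    q=p+[0,0,d]; print(d,proj(w,[q]).round(0).tolist(),proj(sc,[q]).round(1).tolist())
cv2.imwrite("pics/s3.png",cv2.resize(sc["image"][255:335,270:390][...,::-1],None,fx=6,fy=6,interpolation=2))
cv2.imwrite("pics/w3.png",cv2.resize(w["image"][260:400,240:400][...,::-1],None,fx=4,fy=4,interpolation=2))
```

```text
[[0.1463, 0.9441, 0.2955, 0.4895], [0.9892, -0.1397, -0.0433, 0.0099], [0.0004, 0.2987, -0.9544, 0.1823], [0.0, 0.0, 0.0, 1.0]] [-0.0746  0.0116  0.1656]
cam in tool [ 0.0005 -0.1656  0.0755]
-0.011 [[320.0, 272.0]] [[339.1, 312.7]]
0 [[320.0, 281.0]] [[339.2, 308.1]]
0.008 [[320.0, 288.0]] [[339.2, 304.7]]
0.02 [[320.0, 300.0]] [[339.3, 299.6]]
0.03 [[320.0, 312.0]] [[339.4, 295.3]]
0.04 [[319.0, 325.0]] [[339.5, 291.0]]
```

View pics/s3.png

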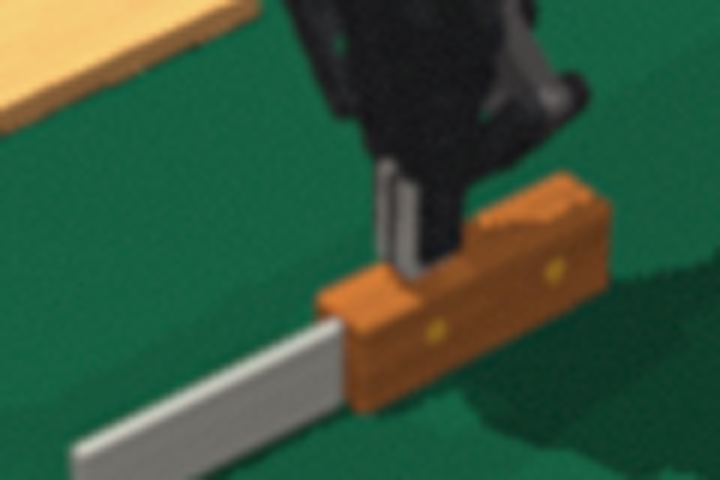

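View pics/w3.png

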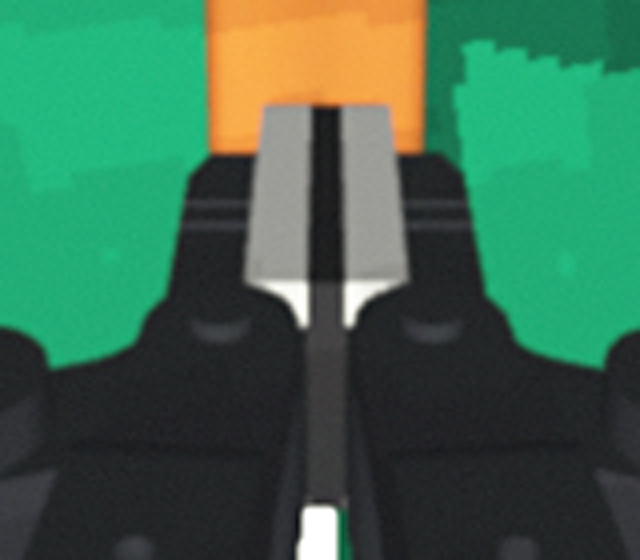

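Run:
```python
from m import *
f=viewer.grab_frame("wrist"); im=f["image"]
r=np.radians(-8.45);c,sn=np.cos(r),np.sin(r);o=np.array([593.9,-6.0])
P=lambda x,y,z:[o[0]+c*x-sn*y,o[1]+sn*x+c*y,z]
pts=[P(-105,-12,34),P(-105,12,34),P(-50,12,34),P(-50,-12,34)]
print(proj(f,np.array(pts)/1000).round(0).tolist())
for dz in (.02,.03,.04):
  print(dz,proj(f,np.array(pts)/1000-[0,0,dz]).round(0).tolist())
```

```text
[[289.0, 120.0], [351.0, 120.0], [348.0, 255.0], [292.0, 255.0]]
0.02 [[292.0, 120.0], [348.0, 120.0], [345.0, 241.0], [295.0, 241.0]]
0.03 [[294.0, 120.0], [346.0, 120.0], [344.0, 235.0], [296.0, 234.0]]
0.04 [[295.0, 120.0], [345.0, 120.0], [343.0, 229.0], [297.0, 229.0]]
```

Run:
```python
from m import *
p=monitor.state()["eef_pos"]
f=viewer.grab_frame("wrist");s=viewer.grab_frame("scene")
for dx in (-.011,.011):
 for z in np.arange(0,.075,.01):
  q=p.copy()+[dx*.989,dx*-.147,0];q[2]=z; print(dx,round(z,3),proj(f,[q]).round(0).tolist(),proj(s,[q]).round(1).tolist())
```

```text
-0.011 0.0 [[320.0, 248.0]] [[343.5, 312.8]]
-0.011 0.01 [[320.0, 255.0]] [[343.5, 308.7]]
-0.011 0.02 [[320.0, 263.0]] [[343.6, 304.5]]
-0.011 0.03 [[320.0, 271.0]] [[343.7, 300.3]]
-0.011 0.04 [[320.0, 280.0]] [[343.8, 296.0]]
-0.011 0.05 [[319.0, 291.0]] [[343.9, 291.7]]
-0.011 0.06 [[319.0, 303.0]] [[344.0, 287.3]]
-0.011 0.07 [[319.0, 317.0]] [[344.1, 282.9]]
0.011 0.0 [[320.0, 287.0]] [[334.7, 317.4]]
0.011 0.01 [[320.0, 295.0]] [[334.7, 313.2]]
0.011 0.02 [[320.0, 305.0]] [[334.8, 309.0]]
0.011 0.03 [[320.0, 315.0]] [[334.8, 304.7]]
0.011 0.04 [[320.0, 327.0]] [[334.9, 300.4]]
0.011 0.05 [[320.0, 340.0]] [[334.9, 296.1]]
0.011 0.06 [[319.0, 355.0]] [[335.0, 291.7]]
0.011 0.07 [[319.0, 372.0]] [[335.0, 287.3]]
```

arm_command([
  [0, -0.4, 0, 0, 0, 0, 1],
  [0, -0.2, 0, 0, 0, 0, -1],
  [0, 0, 0, 0, 0, 0, -1],
  [0, 0, 0, 0, 0, 0, -1],
  [0, 0, 0, 0, 0, 0, -1],
  [0, 0, 0, 0, 0, 0, -1],
  [0, 0, 0, 0, 0, 0, -1],
  [0, 0, 0, 0, 0, 0, -1],
  [0, 0, 0, 0, 0, 0, -1],
])

```text
clock: 6.15
eef_pos: [0.564, -0.0017, 0.0465]
tcp_rot: [-90.0, 0.0, 81.6]
force: [-0.1, 0.1, 0.3]
grip_width: 0.0856
```

Run:
```python
from m import *
s=monitor.state();print(s["eef_pos"],s["grip_width"])
w=viewer.grab_frame("wrist"); sc=viewer.grab_frame("scene")
cv2.imwrite("pics/s4.png",cv2.resize(sc["image"][235:335,260:400][...,::-1],None,fx=5,fy=5,interpolation=2))
cv2.imwrite("pics/w4.png",w["image"][...,::-1])
for z in (0,.01,.02,.03,.04,.05,.06): 
  q=s["eef_pos"].copy();q[2]=z
  print(z,[((proj(sc,[q+[e*.147,e*.989,0]])[0]-[260,235])*5).round(0).tolist() for e in (.0427,-.0427)])
```

```text
[ 0.5639765  -0.00173598  0.04652122] 0.08558051436408769
0 [[470.0, 455.0], [325.0, 348.0]]
0.01 [[471.0, 434.0], [325.0, 327.0]]
0.02 [[471.0, 413.0], [325.0, 307.0]]
0.03 [[472.0, 391.0], [325.0, 286.0]]
0.04 [[473.0, 370.0], [325.0, 265.0]]
0.05 [[474.0, 348.0], [325.0, 243.0]]
0.06 [[474.0, 326.0], [325.0, 222.0]]
```

View pics/s4.png

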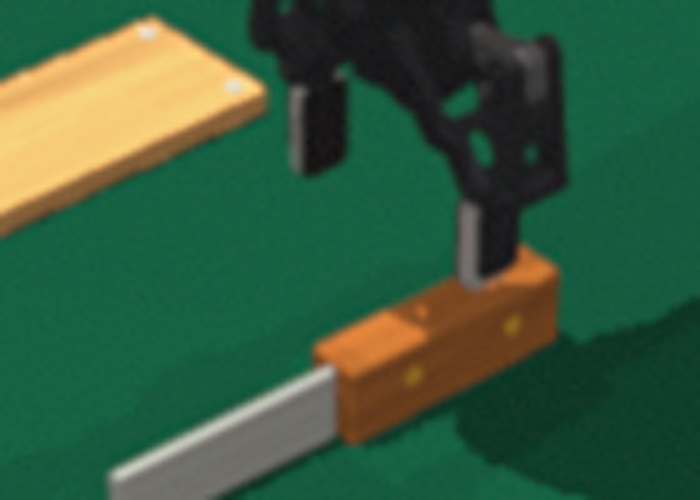

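View pics/w4.png

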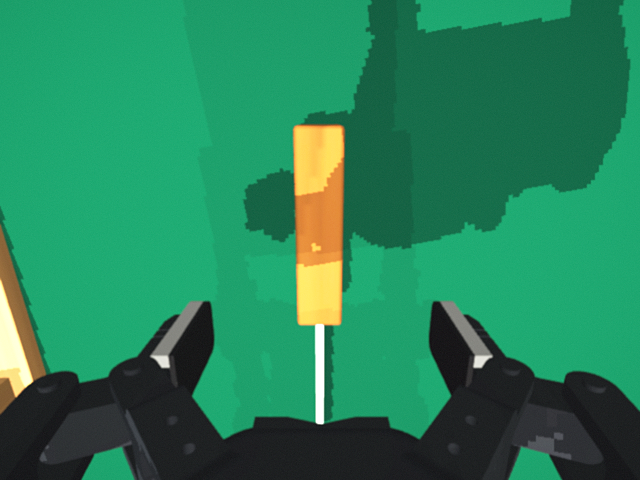

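arm_command([
  [0, 0.4, 0, 0, 0, 0, -1],
  [0, 0.3, 0, 0, 0, 0, -1],
  [0, 0.2, 0, 0, 0, 0, -1],
  [0, 0.16, 0, 0, 0, 0, -1],
  [0, 0, 0, 0, 0, 0, -1],
  [0, 0, 0, 0, 0, 0, -1],
])

```text
clock: 6.85
eef_pos: [0.5642, -0.0017, -0.0061]
tcp_rot: [-90.0, -0.0, 81.6]
force: [-0.3, -0.5, -0.1]
grip_width: 0.0853
```

Run:
```python
from m import *
s=monitor.state();print(s["eef_pos"],s["grip_width"],s["force"],s["qpos"])
w=viewer.grab_frame("wrist"); sc=viewer.grab_frame("scene")
cv2.imwrite("pics/s5.png",cv2.resize(sc["image"][235:335,260:400][...,::-1],None,fx=5,fy=5,interpolation=2))
```

```text
[ 0.56419929 -0.00172174 -0.00608506] 0.08530233183881052 [-0.29194516 -0.48453092 -0.1416435 ] [-3.62990548e+00  3.50636088e+00  9.42498340e+01  3.14041765e-04
  8.22319275e+01 -8.51876174e+01]
```

View pics/s5.png

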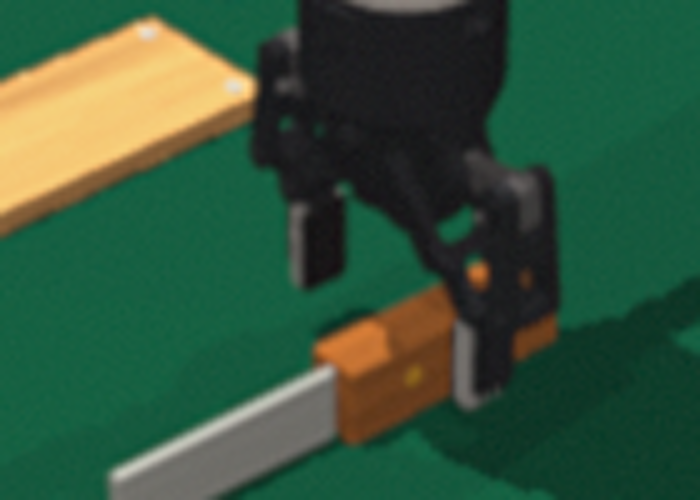

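arm_command([
  [0, 0.1, 0, 0, 0, 0, -1],
  [0, 0.06, 0, 0, 0, 0, -0.6],
  [0, 0, 0, 0, 0, 0, -0.3],
  [0, 0, 0, 0, 0, 0, 0],
  [0, 0, 0, 0, 0, 0, 0.3],
  [0, 0, 0, 0, 0, 0, 0.6],
  [0, 0, 0, 0, 0, 0, 1],
  [0, 0, 0, 0, 0, 0, 1],
  [0, 0, 0, 0, 0, 0, 1],
  [0, 0, 0, 0, 0, 0, 1],
])

```text
clock: 7.95
eef_pos: [0.5643, -0.0018, -0.0139]
tcp_rot: [-90.0, -0.0, 81.6]
force: [0.8, -0.1, 3.6]
grip_width: 0.0225
```

Run:
```python
from m import *
s=monitor.state();print(s["eef_pos"],s["grip_width"],s["force"])
w=viewer.grab_frame("wrist"); sc=viewer.grab_frame("scene")
cv2.imwrite("pics/s6.png",cv2.resize(sc["image"][235:355,260:400][...,::-1],None,fx=5,fy=5,interpolation=2))
```

```text
[ 0.56429395 -0.00175998 -0.01394601] 0.02250259176961472 [ 0.77780991 -0.13912525  3.58885441]
```

View pics/s6.png

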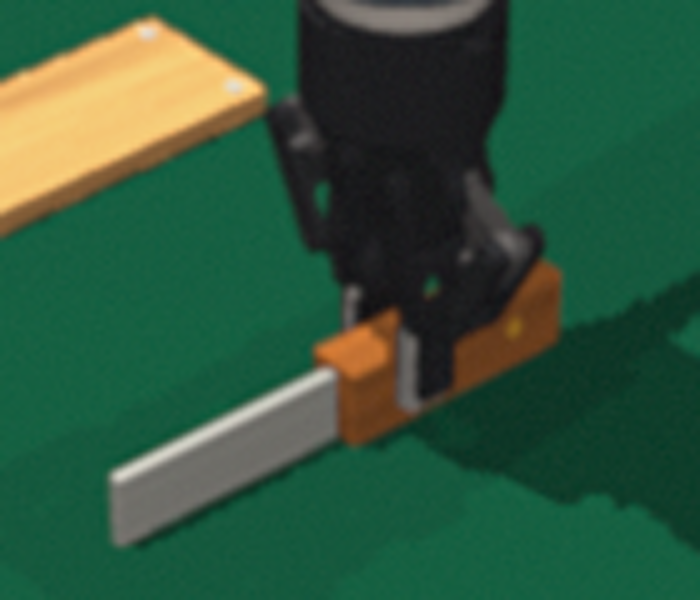

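arm_command([
  [0, -0.1, 0, 0, 0, 0, 1],
  [0, -0.3, 0, 0, 0, 0, 1],
  [0, -0.5, 0, 0, 0, 0, 1],
  [0, -0.5, 0, 0, 0, 0, 1],
  [0, -0.4, 0, 0, 0, 0, 1],
  [0, -0.2, 0, 0, 0, 0, 1],
  [0, 0, 0, 0, -0.3, 0, 1],
  [0, 0, 0, 0, -0.3, 0, 1],
  [0, 0, 0, 0, 0, 0, 1],
  [0, 0, 0, 0, 0, 0, 1],
])

```text
clock: 9.05
eef_pos: [0.5633, -0.0017, 0.0841]
tcp_rot: [-89.9, 0.0, 84.0]
force: [0.3, 0.3, -1.7]
grip_width: 0.0228
```

Run:
```python
from m import *
s=monitor.state();print(s["eef_pos"],s["tcp_rot"],s["grip_width"],s["force"])
w=viewer.grab_frame("wrist"); sc=viewer.grab_frame("scene")
cv2.imwrite("pics/s7.png",cv2.resize(sc["image"][180:355,200:420][...,::-1],None,fx=3.4,fy=3.4,interpolation=2))
cv2.imwrite("pics/w7.png",w["image"][...,::-1])
```

```text
[ 0.56327856 -0.00169183  0.08414447] [-8.98531390e+01  6.19080978e-03  8.39538132e+01] 0.022839178632487668 [ 0.32701173  0.26203191 -1.65488331]
```

View pics/s7.png

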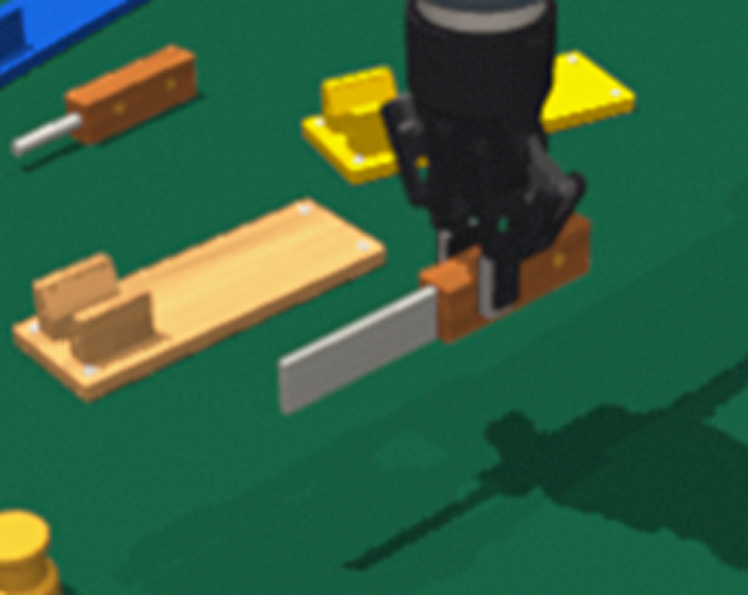

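View pics/w7.png

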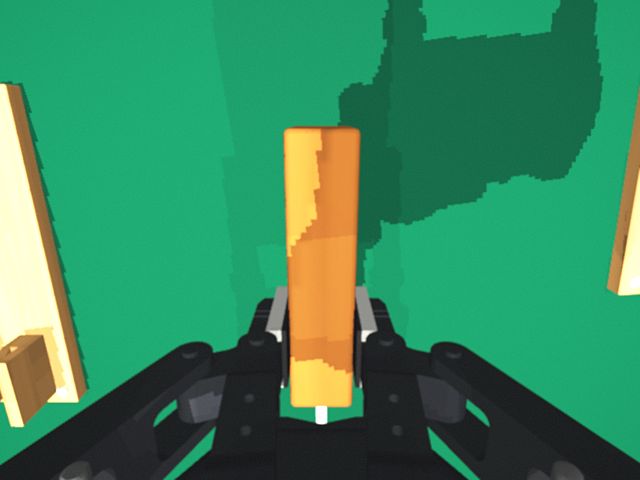

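arm_command([
  [-0.2, 0, -0.02, 0, 0, 0, 1],
  [-0.4, 0, -0.02, 0, 0, 0, 1],
  [-0.5, 0, -0.03, 0, 0, 0, 1],
  [-0.5, 0, -0.03, 0, 0, 0, 1],
  [-0.5, 0, -0.03, 0, 0, 0, 1],
  [-0.5, 0, -0.03, 0, 0, 0, 1],
  [-0.5, 0, -0.03, 0, 0, 0, 1],
  [-0.5, 0, -0.03, 0, 0, 0, 1],
  [-0.5, 0, -0.02, 0, 0, 0, 1],
  [-0.3, 0, -0.01, 0, 0, 0, 1],
  [-0.16, 0, 0, 0, 0, 0, 1],
  [0, 0, 0, 0, 0, 0, 1],
  [0, 0, 0, 0, 0, 0, 1],
  [0, 0, 0, 0, 0, 0, 1],
])

```text
clock: 10.55
eef_pos: [0.5527, -0.2288, 0.0857]
tcp_rot: [-90.0, -0.0, 84.0]
force: [-0.4, 1.0, -0.8]
grip_width: 0.023
```

Run:
```python
from m import *
s=monitor.state();print(s["eef_pos"],s["tcp_rot"],s["grip_width"],s["force"])
w=viewer.grab_frame("wrist"); sc=viewer.grab_frame("scene"); t=viewer.grab_frame("top")
cv2.imwrite("pics/s8.png",cv2.resize(sc["image"][130:330,150:370][...,::-1],None,fx=3,fy=3,interpolation=2))
cv2.imwrite("pics/t8.png",cv2.resize(t["image"][140:290,290:410][...,::-1],None,fx=4,fy=4,interpolation=2))
im=t["image"];hsv=cv2.cvtColor(im,cv2.COLOR_RGB2HSV);H,S,V=[hsv[...,i].astype(int) for i in range(3)]
```

```text
[ 0.55266353 -0.22878219  0.08568714] [-8.99989489e+01 -2.13450683e-02  8.40239396e+01] 0.022958503150228987 [-0.44828736  1.03795384 -0.80471581]
```

View pics/s8.png

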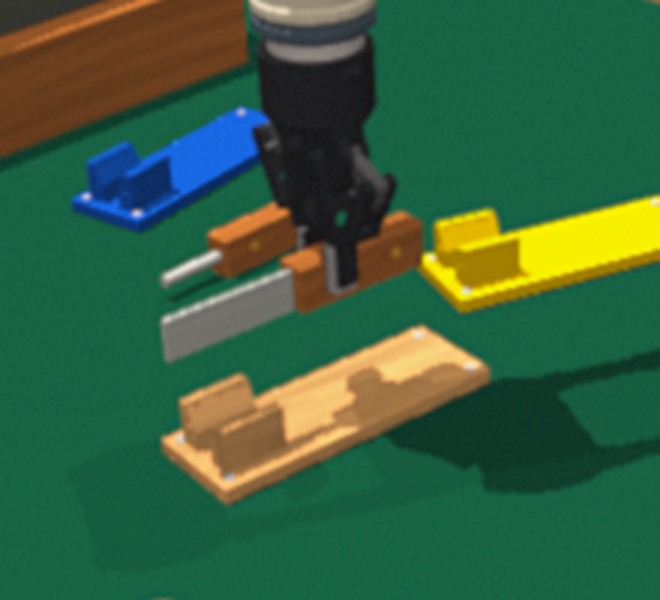

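View pics/t8.png

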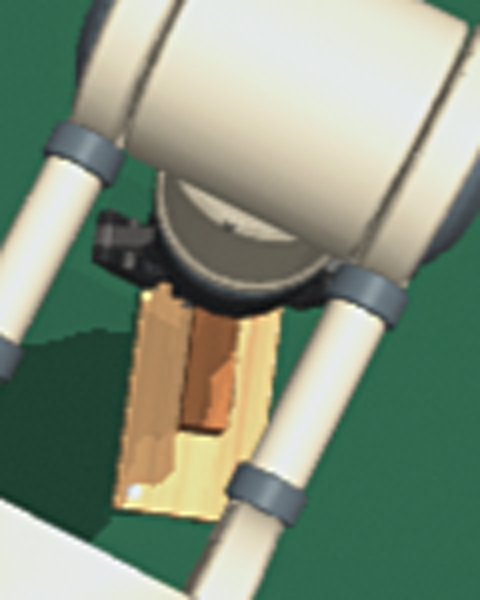

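Run:
```python
from m import *
p=monitor.state()["eef_pos"]; sc=viewer.grab_frame("scene")
r=np.radians(-6.0);a=np.array([np.cos(r),np.sin(r),0])
for x,z in((130,99.6),(130,129.6),(30,129.6)):
    q=p+a*x/1000; q[2]=z/1000; print(x,z,proj(sc,[q])[0].round(1), ((proj(sc,[q])[0]-[150,130])*3).round(0))
q=p+a*.13+[0,.005,0];q[2]=.0996;print("dy5",((proj(sc,[q])[0]-[150,130])*3).round(0))
```

```text
130 99.6 [206. 250.] [168. 360.]
130 129.6 [204.4 236.7] [163. 320.]
30 129.6 [246.9 219.7] [291. 269.]
dy5 [173. 363.]
```

arm_command([
  [-0.02, 0.3, 0.02, 0, 0, 0, 1],
  [0, 0.3, 0, 0, 0, 0, 1],
  [0, 0.2, 0, 0, 0, 0, 1],
  [0, 0, 0, 0, 0, 0, 1],
  [0, 0, 0, 0, 0, 0, 1],
])

```text
clock: 11.25
eef_pos: [0.551, -0.2305, 0.0449]
tcp_rot: [-89.9, -0.0, 83.9]
force: [0.1, -0.0, -1.3]
grip_width: 0.0229
```

Run:
```python
from m import *
s=monitor.state();print(s["eef_pos"],s["tcp_rot"],s["force"])
sc=viewer.grab_frame("scene")
cv2.imwrite("pics/s9.png",cv2.resize(sc["image"][200:300,180:340][...,::-1],None,fx=5,fy=5,interpolation=2))
```

```text
[ 0.55096494 -0.23052387  0.04487427] [-8.99212524e+01 -3.02994648e-02  8.39496372e+01] [ 0.11497146 -0.01038314 -1.30247312]
```

View pics/s9.png

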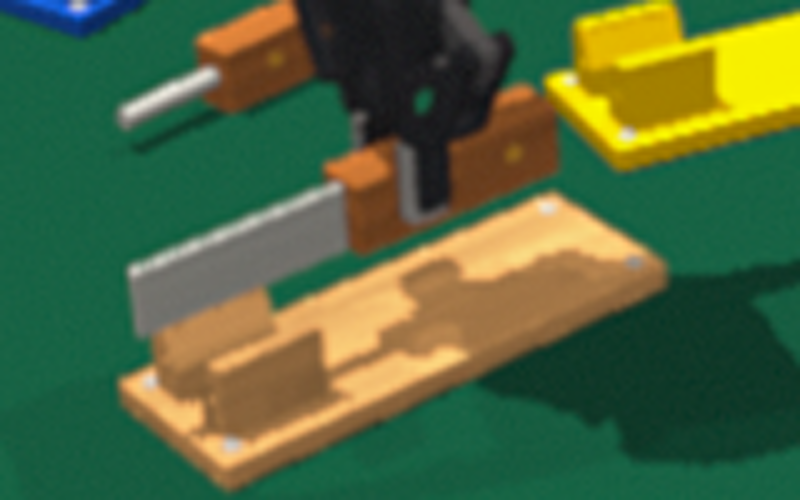

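arm_command([
  [0.016, 0.2, 0, 0, 0, 0, 1],
  [0, 0.2, 0, 0, 0, 0, 1],
  [0, 0.2, 0, 0, 0, 0, 1],
  [0, 0.16, 0, 0, 0, 0, 1],
  [0, 0.1, 0, 0, 0, 0, 1],
  [0, 0, 0, 0, 0, 0, 1],
  [0, 0, 0, 0, 0, 0, 1],
  [0, 0, 0, 0, 0, 0, 1],
])

```text
clock: 12.1
eef_pos: [0.5519, -0.2301, 0.0033]
tcp_rot: [-90.1, 0.0, 84.0]
force: [-0.6, -1.0, -0.6]
grip_width: 0.023
```

Run:
```python
from m import *
s=monitor.state();print(s["eef_pos"],s["tcp_rot"],s["force"],s["wrist_torque"])
sc=viewer.grab_frame("scene")
cv2.imwrite("pics/s10.png",cv2.resize(sc["image"][200:300,180:340][...,::-1],None,fx=5,fy=5,interpolation=2))
```

```text
[ 0.55185266 -0.23007312  0.00333662] [-9.00612253e+01  2.09920513e-02  8.39510107e+01] [-0.5669235  -1.04686667 -0.62427587] [ 0.06060004  0.16669663 -0.04012086]
```

View pics/s10.png

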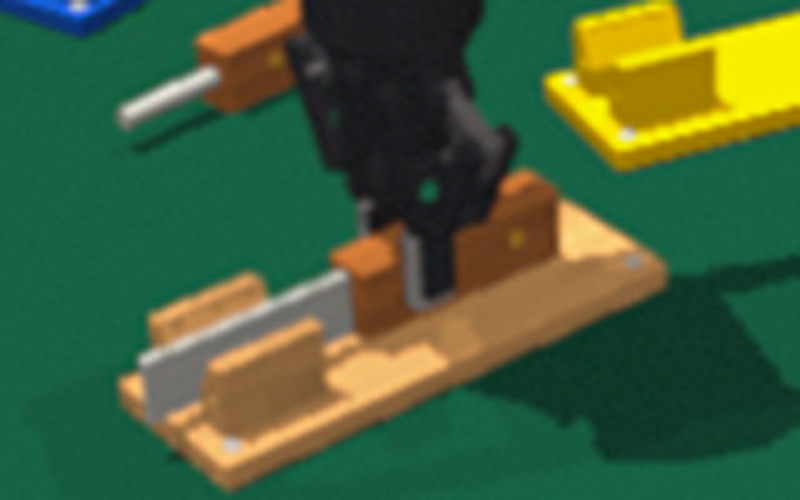

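Blade is between the cheeks, about 5 mm above the base. Lowering in small steps while watching the force.

arm_command([
  [0, 0.04, 0, 0, 0, 0, 1],
  [0, 0.03, 0, 0, 0, 0, 1],
  [0, 0.02, 0, 0, 0, 0, 1],
  [0, 0, 0, 0, 0, 0, 1],
  [0, 0, 0, 0, 0, 0, 1],
  [0, 0, 0, 0, 0, 0, 1],
])

```text
clock: 12.75
eef_pos: [0.5514, -0.2299, -0.0019]
tcp_rot: [-90.0, -0.0, 84.0]
force: [-0.1, 0.4, -0.9]
grip_width: 0.0225
```

arm_command([
  [0, 0.016, 0, 0, 0, 0, 1],
  [0, 0, 0, 0, 0, 0, 1],
  [0, 0, 0, 0, 0, 0, 1],
])

```text
clock: 13.05
eef_pos: [0.5516, -0.2299, -0.0019]
tcp_rot: [-90.0, 0.0, 84.0]
force: [-2.5, 1.5, 4.4]
grip_width: 0.0231
```

arm_command([
  [0, 0, 0, 0, 0, 0, 0.4],
  [0, 0, 0, 0, 0, 0, 0.2],
  [0, 0, 0, 0, 0, 0, 0],
  [0, 0, 0, 0, 0, 0, -0.2],
  [0, 0, 0, 0, 0, 0, -0.4],
  [0, 0, 0, 0, 0, 0, -0.4],
  [0, 0, 0, 0, 0, 0, -0.4],
  [0, 0, 0, 0, 0, 0, -0.4],
])

```text
clock: 13.85
eef_pos: [0.5515, -0.2299, -0.0026]
tcp_rot: [-90.0, -0.0, 84.0]
force: [-0.1, 0.6, 0.4]
grip_width: 0.0598
```

Run:
```python
from m import *
s=monitor.state();print(s["eef_pos"],s["grip_width"],s["force"])
sc=viewer.grab_frame("scene");w=viewer.grab_frame("wrist")
cv2.imwrite("pics/s11.png",cv2.resize(sc["image"][200:300,180:340][...,::-1],None,fx=5,fy=5,interpolation=2))
cv2.imwrite("pics/w11.png",w["image"][...,::-1])
```

```text
[ 0.55149697 -0.22987153 -0.00261682] 0.05984600082092339 [-0.10673794  0.59101053  0.38985524]
```

View pics/s11.png

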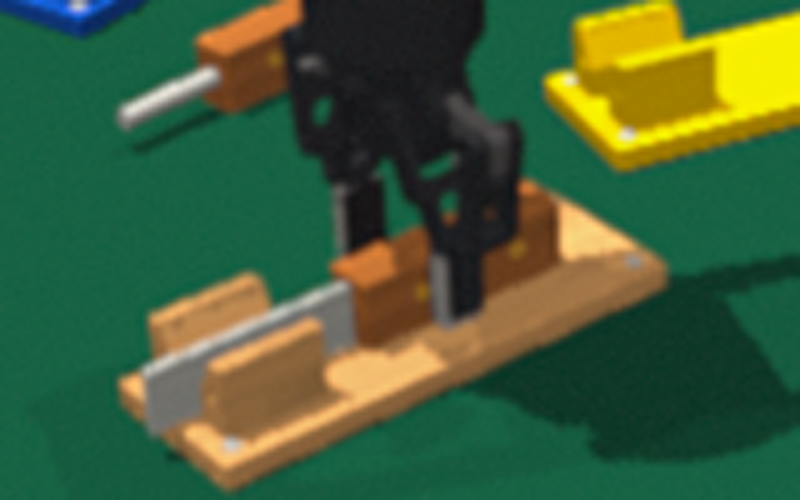

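View pics/w11.png

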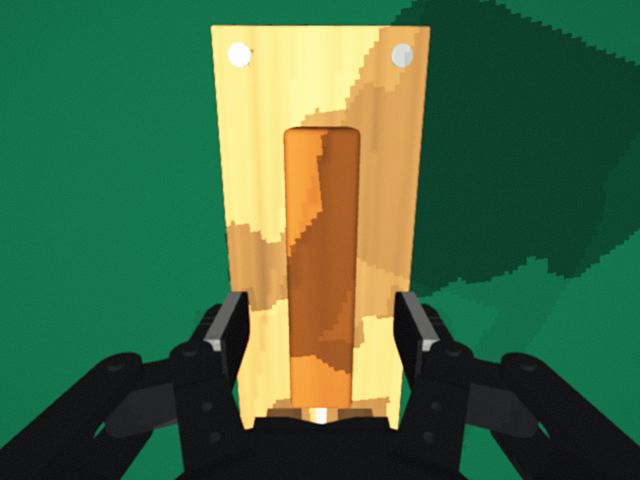

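Released: handle central on the base, blade in the slot. Retreating straight up, then back toward the base to clear the view.

arm_command([
  [0, -0.3, 0, 0, 0, 0, -0.4],
  [0, -0.5, 0, 0, 0, 0, -0.4],
  [0, -0.7, 0, 0, 0, 0, -0.6],
  [0, -0.7, 0, 0, 0, 0, -1],
  [0, -0.7, 0, 0, 0, 0, -1],
  [0, -0.7, 0, 0, 0, 0, -1],
  [0.4, -0.4, 0.2, 0, 0, 0, -1],
  [0.6, 0, 0.2, 0, 0, 0, -1],
  [0.7, 0, 0.2, 0, 0, 0, -1],
  [0.7, 0, 0.2, 0, 0, 0, -1],
  [0.7, 0, 0.2, 0, 0, 0, -1],
  [0.7, 0, 0.2, 0, 0, 0, -1],
  [0.6, 0, 0.2, 0, 0, 0, -1],
  [0, 0, 0, 0, 0, 0, -1],
  [0, 0, 0, 0, 0, 0, -1],
])

```text
clock: 15.45
eef_pos: [0.5051, -0.0035, 0.1987]
tcp_rot: [-90.1, 0.0, 84.0]
force: [-0.5, -0.1, 0.8]
grip_width: 0.085
```

Run:
```python
from m import *
s=monitor.state();print(s["clock"],s["eef_pos"],s["force"])
sc=viewer.grab_frame("scene");t=viewer.grab_frame("top")
im=t["image"];hsv=cv2.cvtColor(im,cv2.COLOR_RGB2HSV);H,S,V=[hsv[...,i].astype(int) for i in range(3)]
ho=((H>5)&(H<22)&(S>125)&(V>205)).astype(np.uint8)
rect(t,ho,.046,(315,195,365,275),"scraper"); rect(t,ho,.034,(420,240,460,310),"driver")
a=cv2.resize(sc["image"][200:300,180:340][...,::-1],None,fx=5,fy=5,interpolation=2)
cv2.imwrite("pics/s12.png",a);cv2.imwrite("pics/t12.png",t["image"][...,::-1])
cv2.imwrite("pics/tc12.png",cv2.resize(im[150:290,290:400][...,::-1],None,fx=4,fy=4,interpolation=2))
```

```text
15.45 [ 0.50507589 -0.00345316  0.19867614] [-0.54852253 -0.11695897  0.82759805]
scraper ctr [ 530.5 -226.5] LxW [104.8  24.2] ang -6.26 PCA [ 531.5 -226.5] -6.67 px 429
driver ctr [ 424.8 -451. ] LxW [103.7  22.2] ang 0.95 PCA [ 426.9 -450.8] -0.6 px 402
```

View pics/s12.png

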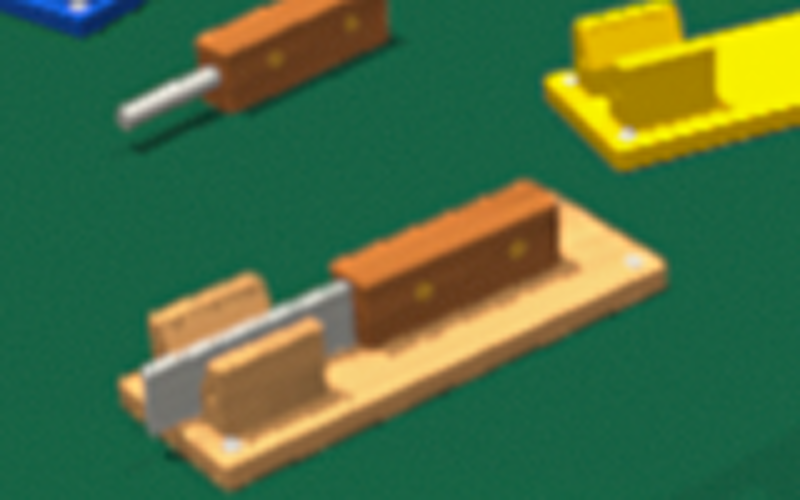

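View pics/t12.png

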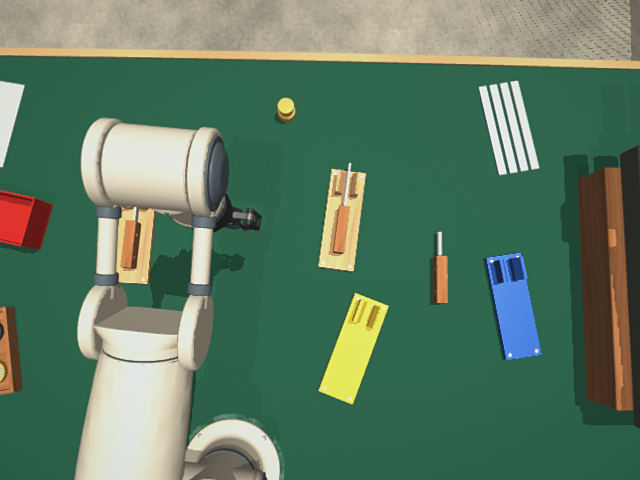

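View pics/tc12.png

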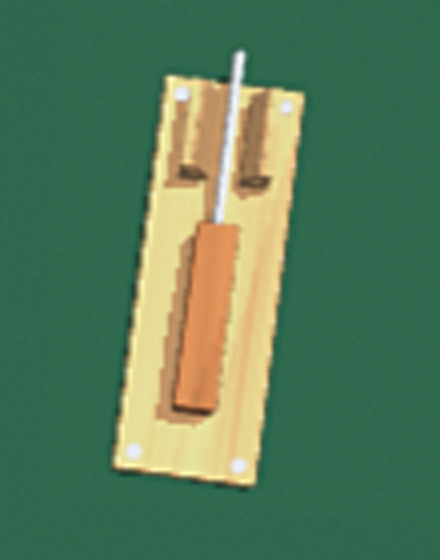

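```bash
python3 -c "
from station import workorder
print(workorder.hand_in())"
```

```text
the job is handed in; nothing more can be done
None
```

The scraper is put away in the pale rack and the job is handed in; the last arm move ended at 15.45 s. I set it down at about 5 N contact, opened the gripper, and backed the arm well clear.

**Last checks**
- **Scraper:** the handle lies level on the base at yaw −6.3°, against the rack's −6.1°. Its joint is at about slot x = −54 mm (target −55). The blade stands between the cheeks and comes out about 20 mm past them.
- **Driver:** it measured the same centre before and after, to the millimetre. My two angle fits for it afterwards scattered by about 1°, from changed lighting on the mask.
- **Slim tool:** it looks unmoved in the last top view, but the arm partly hides it and I did not measure it.

**What disagreed**
- **First grasp missed:** the fingers closed in the air just above the handle, touching nothing and moving nothing.
- **Fingertip position:** the images put the shut fingertips about 20–25 mm above the reported TCP, not 11 mm below it as described. I went by the images, gripped about 30 mm lower, and set the placing height relative to that grasp. The second grasp held.

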